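Set up a ceramic pump piston under the dial comparator

TASK

Get the ivory-white ceramic pump piston ready for measuring: swing the dial gauge's arm well out of the way by the gauge's black knob, stand the piston on its narrow foot in the middle of the round steel anvil, and let go gently so that it stays standing. Then, with the gauge raised so that it passes clear over the piston, swing the arm back fully against its stop and ease the gauge down until its plunger rests on the piston's head and is pushed in about 7 mm (it has 20 mm of travel and must never be run to its end). The piston is brittle and top-heavy: grip it with no more than 40 N, set it down softly, let nothing knock it, and leave the spray can, the grease tin and the card box standing where they are.

Things in the scene. Friction and masses are not known exactly. Their poses are not given: they have to be found in the camera images.
- piston_mid (a point): Loose ivory-white ceramic pump piston, two seal grooves round its head, 0.2 to 0.4 kg, brittle, top-heavy, standing upright. Round, 90 mm tall: foot and stem 29 mm in diameter up to 50 mm above the foot, then flaring to a cylindrical head 54 mm in diameter from 66 to 88 mm above the foot; flat top. This point: on its axis, half-way up, 45 mm above the foot; z up its axis.
- anvil_top (a point): Centre of the flat top of the round steel anvil (64 mm in diameter, 40 mm above the bench) of a fixed bench comparator. x points level to the column, a steel post 28 mm thick and 246 mm high with its axis 140 mm away; z up. The green base, 24 mm high, spans x -65 to +175 and y -56 to +56 mm in this frame.
- gauge_knob (a point): Black round knob on top of the gauge slide, for gripping from above: 24 mm in diameter (27 at its top lip), 31 mm high. This point is on its axis, 16 mm below its top; a steel bridge over the dial lies 29 mm below. The free plunger's tip is exactly 140 mm below this point. It rises with the slide and swings with the arm round the column at a radius of 140 mm.
- gauge_arm (a joint): Swing of the green gauge arm round the column, rad; it stays where left (friction 0.15 N m). 0: against its stop, plunger over the anvil's centre, arm pointing from the column along the anvil's -x. It grows anticlockwise seen from above, taking the dial towards the anvil's -y, up to 1.75.
- gauge_slide (a joint): Height of the gauge's slide on the arm's end, m: 0 lowest (free plunger's tip 60 mm above the anvil's top), 0.052 highest (tip 112 mm above it). Friction of about 8 N holds it at any height; move it by the knob.
- gauge_plunger (a joint): How far the sprung plunger under the dial is pushed in, m: 0 free, 0.020 end of travel. Steel rod with a contact tip 9 mm in diameter; spring about 1.2 N at 0 and 5 N at the end. The needle turns with it.
- aerosol_mid (a point): Loose spray can with a green cap standing on the bench, 52 mm in diameter, 171 mm tall; this point is on its axis, 85 mm above the bench.
- tin_mid (a point): Loose red and grey grease tin standing on the bench, 66 mm in diameter, 46 mm high; this point is on its axis, half-way up.
- box_mid (a point): Loose white printed card box standing on the bench, 68 x 160 mm, 90 mm high; this point is its centre, its y axis runs along the 160 mm side, its x axis along the 68 mm side.
Mind the look-alikes: they are no part of the job. What is shaped like the part that bears piston_mid but pink or turquoise is not meant.

How it is judged:
By the outcome, as a careful person would: the job done as asked, in the order asked, and still so for the second after the job is handed in, with the robot touching nothing.
It also fails if it takes over 72 s, if anything falls off the work surface, if the arm or the gripper's body presses on something with over 40 N, if the wrist force passes 120 N, or if a joint passes its speed limit or range.

ROBOT

A 6-joint arm with a two-finger parallel gripper is mounted at the origin on a cart in front of the work surface, level with it; the furniture and walls round the work are solid. World frame = base frame: x ahead of the robot, y to its left, z up, the work surface at z = 0. Lengths are in m, angles in rad, forces in N, time in s.
With the tool pointing down it reaches from about 0.35 to 0.875 m from the base axis. Payload 4.2 kg.
Tool frame: the origin (TCP) lies at the very end of the fingers, on their centre line; the grasp point (between the pads) lies 19 mm behind it; z points along the fingers, y is the line along which they close (so a half turn about z gives the same grasp; the last joint's range is limited). The gripper opens to 87 mm and grips with 3 to 60 N. Pads are 19 mm wide; open, the fingers measure 117 mm over their backs; the gripper's body (75 mm by 190 mm) begins 51 mm behind the grasp point.
Start: joints at [-0.906, 0.385, 0.008, 0, -1.194, -0.259], TCP at [0.247, -0.574, 0.223] pointing down, gripper open.
Joint ranges: [-3.14, 3.14], [-1.21, 2.06], [-1.07, 1.41], [-3.16, 2.05], [-2.99, -0.16], [-3.1, 3.1]. Speed limits (rad/s): [2.79, 2.79, 3.14, 3.14, 3.14, 3.14].

INTERFACE

Orientations are given as a unit quaternion [x, y, z, w].
In Python, from station import monitor, eyes, arm gives the robot as it stands.
- The arm moves only by the tool send_rows, never from a script. Its argument "increments" is a list of rows, each a list of 7 numbers: the shift along the tool's x, y, z in m, then the turn, a rotation vector about the tool's x, y, z in degrees, then the finger opening in m, from 0 to 0.087. In form: [[tx, ty, tz, rx, ry, rz, claw], ...]. A call has exactly 10 rows; each row shifts and turns the commanded pose from where the row before left it, along the tool's axes as they then stand; what a row does not reach is not made up. A row lasts 1/8 s, in which the tool goes at most 62.5 mm and 10.7 degrees, less where a joint would pass 70% of its speed; a pose out of reach is approached as far as the arm can. A call with a gripper value outside its range is refused whole. The fingers move at their own pace and stop on an object; "force" is the grip in N (left out, the last holds). Time passes only in rows, so rows that do not move let the fingers close, or fill a call up. It gives the time, the measured TCP pose, the force, the opening and the grip force at its end, in the units of the state.
- monitor.sense(): the state, without advancing time (a new reading comes with each control period).
- eyes.grab_frame(name): name is "scene" or "top"; returns a dict with "color" (384x512x3 uint8, red, green, blue), "K" (3x3 intrinsics, pixels), "dist_coeffs" ([k1, k2, p1, p2, k3] as OpenCV has them; the pictures are not rectified), "rvec" (rotation vector, rad) and "tvec" (3), from world to camera coordinates, as OpenCV has them. Camera axes: x right, y down, z forward; pixel columns grow to the right and rows downward; lengths in m; the calibration is good to about 2 mm. A picture is of the moment at which its call begins. There is no depth.
- arm.job_done(): hands the job in; it is judged then, once.
The state is a dict: "clock": time; "qpos": joint angles; "dq": joint speeds; "joint_torque": joint torques, N m; "eef_pos": TCP position; "eef_rot": TCP orientation; "contact_force": force on the tool from outside, world axes, zero at the start; "ft_torque": the same for the moment, N m; "gripper_width": finger opening in m; "grip_force": force on a finger pad.
Only numpy, scipy, OpenCV 4.12 (cv2) and the standard library are available. Lean on these libraries where they do the work, as an engineer would, in place of code of your own. Each camera call takes 0.05 s, during which the arm holds its last target. There are 200 camera calls.

## Working session

There is one attempt and no reset: what is moved stays moved. The work goes in short steps, Python scripts to look and compute and a tool call to move; the robot and the scene stay as the last step left them, time stands still between calls to the robot, and variables do not carry over. Pictures are saved under pics/ and viewed, at most 10 in all, crops included, and the job is handed in when it is done.

Besides the shell and the picture viewer there is one more tool, called after "Emit:" by a JSON object that holds its "api" and its "payload". send_rows: Moves the arm, as the interface text tells. Its arguments: {"type":"object","properties":{"increments":{"type":"array","items":{"type":"array","items":{"type":"number"}}},"force":{"type":"number"}},"required":["increments"]}

```bash
mkdir -p pics; ls
cat > h.py <<'E'
import numpy as np, cv2
from scipy.spatial.transform import Rotation as R
def cam(f):
    Rm=cv2.Rodrigues(np.array(f["rvec"],float))[0]; t=np.array(f["tvec"],float).ravel()
    return Rm,t,-Rm.T@t
def ray(f,uv):
    Rm,t,c=cam(f)
    p=cv2.undistortPoints(np.array([[uv]],float),np.array(f["K"]),np.array(f["dist_coeffs"]))[0,0]
    d=Rm.T@np.array([p[0],p[1],1]); return c,d/np.linalg.norm(d)
def onz(f,uv,z):
    c,d=ray(f,uv); return c+d*(z-c[2])/d[2]
def tri(f1,u1,f2,u2):
    c1,d1=ray(f1,u1);c2,d2=ray(f2,u2)
    s=np.linalg.lstsq(np.stack([d1,-d2],1),c2-c1,rcond=None)[0]
    a,b=c1+s[0]*d1,c2+s[1]*d2; return (a+b)/2,np.linalg.norm(a-b)
def proj(f,P):
    return cv2.projectPoints(np.array(P,float).reshape(-1,3),np.array(f["rvec"],float),np.array(f["tvec"],float),np.array(f["K"]),np.array(f["dist_coeffs"]))[0].reshape(-1,2)
E
python3 - <<'E'
from station import monitor, eyes, arm
from h import *
import pickle
F={n:eyes.grab_frame(n) for n in("scene","top")}
pickle.dump(F,open("f0.pkl","wb"))
for n in F:
    cv2.imwrite(f"pics/{n}0.png",F[n]["color"][:,:,::-1]); print(n,cam(F[n])[2],F[n]["K"][0][0])
print(monitor.sense())
E
```

```text
pics
scene [-0.05143373  1.16489665  0.9314528 ] 462.83977805020265
top [0.26872325 0.11064739 1.49478891] 412.6843561135784
{'clock': 0.1, 'qpos': array([-9.06426308e-01,  3.85474446e-01,  6.77089273e-03, -4.22251874e-04,
       -1.19402550e+00, -2.58647022e-01]), 'dq': array([ 0.00082662, -0.00167144,  0.00423414,  0.0020003 , -0.00058478,
        0.0015201 ]), 'joint_torque': array([-1.93551808e-03, -3.91688883e+01,  1.87933213e+01,  4.23204884e+00,
        1.34286174e-02, -9.58354804e-05]), 'eef_pos': array([ 0.24650119, -0.57374708,  0.22157733]), 'eef_rot': array([-2.01396604e-01,  9.79509283e-01,  9.52649561e-04, -2.54609054e-04]), 'contact_force': array([-0.75798395,  1.2546902 , -0.1657932 ]), 'ft_torque': array([-0.03421581, -0.01008481, -0.00559916]), 'grip_force': 0.0, 'gripper_width': 0.08716164194207426}
```

View pics/scene0.png

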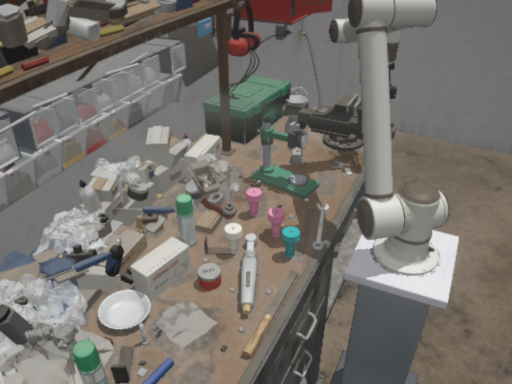

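View pics/top0.png

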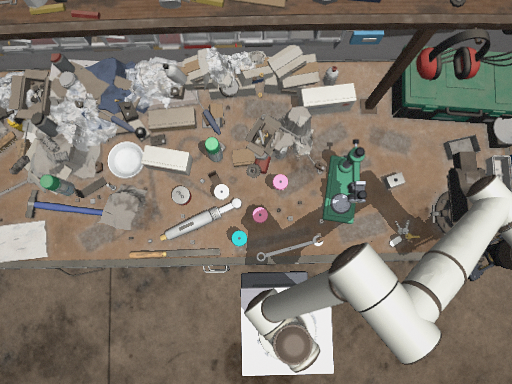

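Top view: up is +x and left is +y. Candidates for the piston are ivory (scene 233,235 / top 221,191), pink (255,200 / 281,182), pink (276,220 / 260,214) and turquoise (290,240 / 239,238). I choose the ivory one. The comparator is at scene (285,175) / top (345,190). I'll check both in a close crop.

Run:
```python
import pickle
from h import *
F=pickle.load(open("f0.pkl","rb"))
def crop(n,u,v,w,h,s): 
    return cv2.resize(F[n]["color"][v:v+h,u:u+w,::-1],(w*s,h*s),interpolation=cv2.INTER_CUBIC)
a=crop("scene",190,210,66,50,6);b=crop("scene",240,115,80,80,5)
c=crop("top",200,170,66,50,6);d=crop("top",310,135,80,90,5)
M=np.zeros((850,800,3),np.uint8)
M[0:300,0:396]=a;M[0:400,400:800]=b;M[300:600,0:396]=c;M[400:850,400:800]=d
cv2.imwrite("pics/m.png",cv2.resize(M[:850],(564,600)) if 0 else M[:850])
M2=np.zeros((600,800,3),np.uint8)
M2[0:300,0:396]=a;M2[0:300,400:700]=cv2.resize(b,(300,300))
M2[300:600,0:396]=c;M2[300:600,400:667]=cv2.resize(d,(267,300))
M2[:, :]=M2
cv2.imwrite("pics/m2.png",M2)
```

```text
(no output)
```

View pics/m2.png

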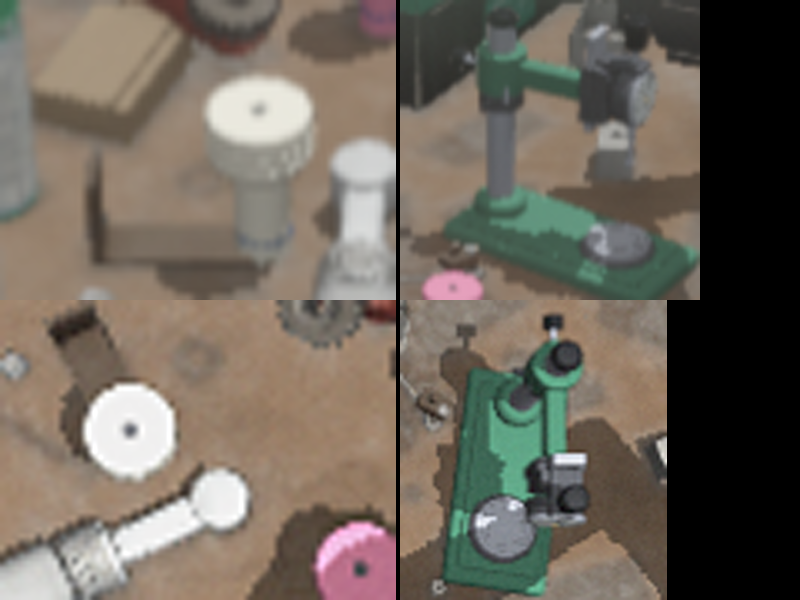

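The crop shows the ivory head with two grooves and a stem, with its centre hole at scene ≈(233,228) and top ≈(221.5,191.5). The anvil is at scene ≈(298,180) and top ≈(341,203). The column cap is at scene (267,119.5) and top (360,151.5), and the knob is at top ≈(362,195). The arm stands about 20 mm off the stop side.

Run:
```python
import pickle
from h import *
F=pickle.load(open("f0.pkl","rb")); S,T=F["scene"],F["top"]
def fit(n,m,near,r):
    cs,_=cv2.findContours(m.astype(np.uint8),cv2.RETR_EXTERNAL,cv2.CHAIN_APPROX_NONE)
    for c in cs:
        if len(c)>=8:
            e=cv2.fitEllipse(cv2.convexHull(c)); 
            if np.hypot(e[0][0]-near[0],e[0][1]-near[1])<r: print(n,np.round(e[0],1),np.round(e[1],1),round(e[2]),cv2.contourArea(c))
t=T["color"].astype(int); s=S["color"].astype(int)
fit("pist top",t.min(2)>215,(221.5,191.5),8)
for th in(215,190,170): fit("pist sc%d"%th,s.min(2)>th,(233,230),10)
# anvil grey: low saturation
hs=cv2.cvtColor(T["color"],cv2.COLOR_RGB2HSV); hS=cv2.cvtColor(S["color"],cv2.COLOR_RGB2HSV)
fit("anv top",(hs[:,:,1]<70),(341,203),8); fit("anv sc",(hS[:,:,1]<60),(298,180),8)
for nm,a,b in(("pist",(233,228),(221.5,191.5)),("anvil",(297.7,179.6),(340.7,203)),("cap",(267,119),(360,151.5))):
    print(nm,*tri(S,a,T,b))
print("anvil z.04",onz(S,(297.7,179.6),.04),onz(T,(340.7,203),.04))
print("pist z.09",onz(S,(233,228),.09),onz(T,(221.5,191.5),.09))
a=onz(T,(340.7,203),.04); c=onz(T,(360,151.5),.25); d=(c-a)[:2]; print("col",c,np.linalg.norm(d),np.degrees(np.arctan2(d[1],d[0])))
print("knobT z .2/.25",onz(T,(361.8,194.7),.25),onz(T,(361.8,194.7),.29))
for z in(.2,.22,.25,.28): print(z,proj(S,onz(T,(361.8,194.7),z)))
for n,u,z in(("can",(212,145),.171),("tin",(180,195),.046),("box",(166,158),.09)): print(n,onz(T,u,z))
u,v=240,115
M=cv2.resize(S["color"][115:200,240:330,::-1],(720,680)[:2],interpolation=cv2.INTER_CUBIC)[:600]
cv2.imwrite("pics/g.png",M)
```

```text
Traceback (most recent call last):
cv2.error: OpenCV(4.12.0) /io/opencv/modules/imgproc/src/shapedescr.cpp:361: error: (-201:Incorrect size of input array) There should be at least 5 points to fit the ellipse in function 'fitEllipseNoDirect'
```

Run:
```python
import pickle
from h import *
F=pickle.load(open("f0.pkl","rb")); S,T=F["scene"],F["top"]
def fit(n,m,near,r):
    cs,_=cv2.findContours(m.astype(np.uint8),cv2.RETR_EXTERNAL,cv2.CHAIN_APPROX_NONE)
    for c in cs:
        c=cv2.convexHull(c)
        if len(c)>=6:
            e=cv2.fitEllipse(c)
            if np.hypot(e[0][0]-near[0],e[0][1]-near[1])<r: print(n,np.round(e[0],1),np.round(e[1],1),round(e[2]),cv2.contourArea(c))
t=T["color"].astype(int); s=S["color"].astype(int)
fit("pist top",t.min(2)>200,(221.5,191.5),8)
for th in(215,190,170): fit("pist sc%d"%th,s.min(2)>th,(233,230),10)
hs=cv2.cvtColor(T["color"],cv2.COLOR_RGB2HSV); hS=cv2.cvtColor(S["color"],cv2.COLOR_RGB2HSV)
fit("anv top",(hs[:,:,1]<70),(341,203),8); fit("anv sc",(hS[:,:,1]<60),(298,180),8)
for nm,a,b in(("pist",(233,228),(221.5,191.5)),("anvil",(297.7,179.6),(340.7,203)),("cap",(267,119),(360,151.5))):
    print(nm,*tri(S,a,T,b))
print("anvil z.04",onz(S,(297.7,179.6),.04),onz(T,(340.7,203),.04))
print("pist z.09",onz(S,(233,228),.09),onz(T,(221.5,191.5),.09))
a=onz(T,(340.7,203),.04); c=onz(T,(360,151.5),.25); d=(c-a)[:2]; print("col",c,np.linalg.norm(d),np.degrees(np.arctan2(d[1],d[0])))
for z in(.2,.22,.25,.28): print(z,onz(T,(361.8,194.7),z),proj(S,onz(T,(361.8,194.7),z)))
for n,u,z in(("can",(212,145),.171),("tin",(180,195),.046),("box",(166,158),.09)): print(n,onz(T,u,z))
M=cv2.resize(S["color"][115:190,240:340,::-1],(800,600),interpolation=cv2.INTER_CUBIC)
cv2.imwrite("pics/g.png",M)
```

```text
pist top [221.2 191. ] [14.4 14.8] 82 159.5
pist sc215 [232.6 228. ] [ 8.6 15.2] 89 97.5
pist sc190 [232.7 228.1] [10.3 16.8] 89 129.5
pist sc170 [232.7 228.1] [11.1 17.3] 88 141.0
pist [0.48283629 0.21461237 0.09059116] 0.0006726300605872673
anvil [ 0.43890444 -0.20570319  0.03594371] 0.0010986249539021477
cap [ 0.57609679 -0.23121942  0.24165083] 0.0003456122838520515
anvil z.04 [ 0.4361511  -0.19962818  0.04      ] [ 0.43895418 -0.20465858  0.04      ]
pist z.09 [0.48286818 0.21388443 0.09      ] [0.48324297 0.21478362 0.09      ]
col [ 0.57388427 -0.22899595  0.25      ] 0.13710739496547744 -10.224519300780708
0.2 [ 0.44503676 -0.23895431  0.2       ] [[301.37682104 135.52808942]]
0.22 [ 0.44231333 -0.23355417  0.22      ] [[301.82460769 131.1872018 ]]
0.25 [ 0.43822818 -0.22545397  0.25      ] [[302.51039594 124.52252346]]
0.28 [ 0.43414303 -0.21735377  0.28      ] [[303.21356246 117.66784252]]
can [0.62719963 0.2383136  0.171     ]
tin [0.48103367 0.36578832 0.046     ]
box [0.60657966 0.4077181  0.09      ]
```

View pics/g.png

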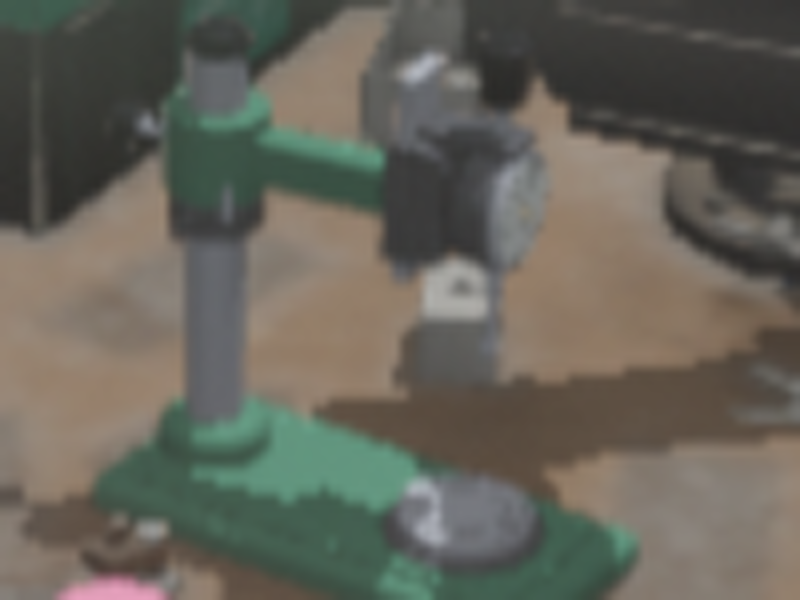

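The knob shows black at scene ≈(303,121), the steel rail beside it at (293,122) and the anvil at (298,180). Next I work out the knob height and the approach.

```bash
cat >> h.py <<'E'
from scipy.linalg import logm,expm
def pose(p,q):
    M=np.eye(4);M[:3,:3]=R.from_quat(q).as_matrix();M[:3,3]=p;return M
def down(p,phi):
    c,s=np.cos(np.radians(phi)),np.sin(np.radians(phi))
    M=np.eye(4);M[:3,:3]=np.array([[c,s,0],[s,-c,0],[0,0,-1]]);M[:3,3]=p;return M
def rows(cur,goal,n,straight=False):
    """constant row that repeated n times brings cur to goal"""
    X=np.linalg.inv(cur)@goal
    Y=expm(np.real(logm(X))/n)
    return np.round(np.r_[Y[:3,3]*1000,R.from_matrix(Y[:3,:3]).as_rotvec(degrees=True)],2)
def now():
    from station import monitor
    s=monitor.sense(); M=pose(s["eef_pos"],s["eef_rot"])
    print("t",round(s["clock"],2),"pos",np.round(s["eef_pos"]*1000,1),"phi",round(np.degrees(np.arctan2(M[1,0],M[0,0])),2),"zax",np.round(M[:3,2],4),"F",np.round(s["contact_force"],1),"w",round(s["gripper_width"]*1000,1),"g",round(s["grip_force"],1))
    return M
E
python3 - <<'E'
import pickle
from h import *
F=pickle.load(open("f0.pkl","rb")); S,T=F["scene"],F["top"]
print("rail",*tri(S,(293,122.5),T,(361,183.3)))
print("knobtop",*tri(S,(302.8,120.5),T,(361.8,194.7)))
h=cv2.cvtColor(T["color"],cv2.COLOR_RGB2HSV)[185:205,350:375,2]
print(h)
M=now()
up=M.copy(); up[2,3]=.33
print(rows(up,down([.4355,-.2205,.33],-184),10))
E
```

```text
rail [ 0.47355776 -0.22509536  0.250769  ] 0.00018059910355994055
knobtop [ 0.43602407 -0.22062083  0.26766542] 0.00042183309311826926
[[ 49  86 119 106  50  83  97  88  86  92  76  73  64  89 116  97  86  97
   96  92  96  92  94  88  88]
 [ 42  48  96 127  93  88 127 119 116 119 119 118 112 122 107  88  92  95
   93  95  94  94  88  88  89]
 [ 39  34  93 134 104  95 131 124 120 124 126 125 119 129 108  90  89  88
   92  91  92  95  89  88  92]
 [ 36  42  91 137 104  97 133 122 127 122 124 124 121 130 109  87  94  88
   93  91  93  91  89  86  88]
 [ 38  41  66  95  78  99 136 129 125 127 127 132 121 136 109  89  93  93
   93  96  91  84  90  89  88]
 [ 34  42  54  59  49  70  97  90 110 118 103  86  79  82  72  80  92  94
   93  91  93  90  84  86  85]
 [ 38  36  46  47  37  58  82  70  79  67  47  54  70  64  54  62  88  92
   90  89  91  85  90  84  82]
 [ 36  41  36  45  40  58  84  66  46  29  62  78  75  70  79  56  76  92
   93  93  89  92  87  87  82]
 [ 92  68  73  62  41  60  77  51  31  55  72  76  76  77  75  66  63  87
   90  94  93  92  90  90  85]
 [ 58  56  63  66  5
[... 613 characters left out ...]
39 148 153 166 148 140 163 145 122 118 102 119 178 206 190 130  95  94
   96  93  96  94  88  92  92]
 [120 117 122 124 121 121 114  88 108 114 133 144 146 138 134 109  87  94
   95  95  94  92  93  90  88]
 [ 83 107 114 112 114 130 141 115  95 110 107 103  96  92  98  95  93  92
   90  99  95  92  95  91  91]
 [ 91  88 103 100  96  86  98  99  91  94  95  93  91  89  92  96  93  93
   91  90  93  90  89  94  91]
 [101  92  98  90 101  85 100 102 100  93  99  92  88  94  96  95  92  87
   84 129 154 116  89  93  92]]
t 0.1 pos [ 246.5 -573.7  221.6] phi -156.76 zax [-9.0e-04  1.8e-03 -1.0e+00] F [-0.8  1.3 -0.2] w 87.2 g 0.0
[-2.552e+01  3.137e+01  3.000e-02  1.000e-02 -0.000e+00  2.720e+00]
```

Emit:
{"api": "send_rows", "payload": {"increments": [[0, 0, -0.036, 0, 0, 0, 0.08], [0, 0, -0.036, 0, 0, 0, 0.08], [0, 0, -0.036, 0, 0, 0, 0.08], [-0.0255, 0.0314, 0, 0, 0, 2.72, 0.08], [-0.0255, 0.0314, 0, 0, 0, 2.72, 0.08], [-0.0255, 0.0314, 0, 0, 0, 2.72, 0.08], [-0.0255, 0.0314, 0, 0, 0, 2.72, 0.08], [-0.0255, 0.0314, 0, 0, 0, 2.72, 0.08], [-0.0255, 0.0314, 0, 0, 0, 2.72, 0.08], [-0.0255, 0.0314, 0, 0, 0, 2.72, 0.08]], "force": 35}}

```text
clock: 1.35
eef_pos: [0.3615, -0.3153, 0.3303]
eef_rot: [-0.036, 0.999, 0.0, -0.0]
contact_force: [0.9, -0.4, -0.1]
gripper_width: 0.0798
grip_force: 0.0
```

Emit:
{"api": "send_rows", "payload": {"increments": [[-0.0255, 0.0314, 0, 0, 0, 2.72, 0.06], [-0.0255, 0.0314, 0, 0, 0, 2.72, 0.06], [-0.0255, 0.0314, 0, 0, 0, 2.72, 0.06], [0, 0, 0, 0, 0, 0, 0.06], [0, 0, 0, 0, 0, 0, 0.06], [0, 0, 0, 0, 0, 0, 0.06], [0, 0, 0, 0, 0, 0, 0.06], [0, 0, 0, 0, 0, 0, 0.06], [0, 0, 0, 0, 0, 0, 0.06], [0, 0, 0, 0, 0, 0, 0.06]]}}

```text
clock: 2.6
eef_pos: [0.4353, -0.2207, 0.3305]
eef_rot: [0.035, 0.999, 0.0, -0.0]
contact_force: [-0.2, 0.7, -0.5]
gripper_width: 0.0602
grip_force: 0.0
```

Run:
```python
from h import *
from station import eyes
M=now(); print(rows(M,down([.437,-.2215,.33],-184),1), "then down to TCP z .233")
F={n:eyes.grab_frame(n) for n in("scene","top")}
a=F["scene"]["color"][90:165,250:350,::-1]
cv2.imwrite("pics/k.png",cv2.resize(a,(800,600),interpolation=cv2.INTER_CUBIC))
for n in F: print(n,proj(F[n],[M[:3,3],[.437,-.2215,.252]]).round(1).tolist())
```

```text
t 2.6 pos [ 435.3 -220.7  330.5] phi 176.04 zax [-0.  0. -1.] F [-0.2  0.7 -0.5] w 60.2 g 0.0
[-1.79 -0.72  0.54  0.   -0.    0.04] then down to TCP z .233
scene [[304.0, 103.5], [302.5, 124.5]]
top [[367.5, 191.8], [360.7, 195.0]]
```

View pics/k.png

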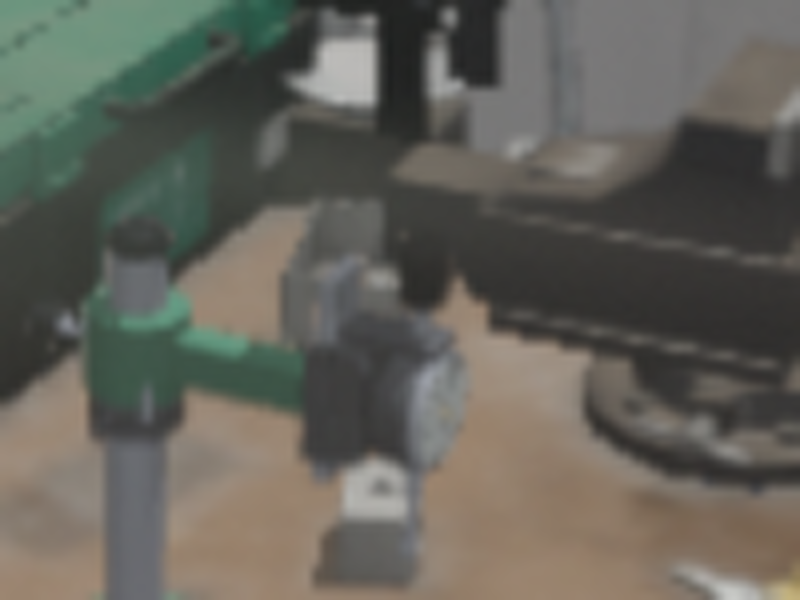

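The knob is at crop (422,270), scene ≈(302.7,123.7), which matches the prediction. The two fingers straddle it from above, so I descend and close.

Emit:
{"api": "send_rows", "payload": {"increments": [[-0.0018, -0.0007, 0.015, 0, 0, 0, 0.06], [0, 0, 0.015, 0, 0, 0, 0.06], [0, 0, 0.015, 0, 0, 0, 0.06], [0, 0, 0.015, 0, 0, 0, 0.06], [0, 0, 0.012, 0, 0, 0, 0.06], [0, 0, 0.008, 0, 0, 0, 0.06], [0, 0, 0.008, 0, 0, 0, 0.06], [0, 0, 0.007, 0, 0, 0, 0.06], [0, 0, 0, 0, 0, 0, 0.06], [0, 0, 0, 0, 0, 0, 0.06]]}}

```text
clock: 3.95
eef_pos: [0.4373, -0.2215, 0.2359]
eef_rot: [0.034, 0.999, -0.0, 0.0]
contact_force: [0.1, -0.5, -0.1]
gripper_width: 0.0602
grip_force: 0.0
```

Emit:
{"api": "send_rows", "payload": {"increments": [[0, 0, 0, 0, 0, 0, 0.045], [0, 0, 0, 0, 0, 0, 0.04], [0, 0, 0, 0, 0, 0, 0.035], [0, 0, 0, 0, 0, 0, 0.03], [0, 0, 0, 0, 0, 0, 0.027], [0, 0, 0, 0, 0, 0, 0.024], [0, 0, 0, 0, 0, 0, 0.02], [0, 0, 0, 0, 0, 0, 0.015], [0, 0, 0, 0, 0, 0, 0.015], [0, 0, 0, 0, 0, 0, 0.015]]}}

```text
clock: 5.2
eef_pos: [0.437, -0.2215, 0.2356]
eef_rot: [0.034, 0.999, -0.0, -0.0]
contact_force: [-0.7, -0.8, -0.1]
gripper_width: 0.0231
grip_force: 34.1
```

Emit:
{"api": "send_rows", "payload": {"increments": [[0, 0, -0.004, 0, 0, 0, 0.015], [0, 0, -0.004, 0, 0, 0, 0.015], [0, 0, -0.004, 0, 0, 0, 0.015], [0, 0, -0.004, 0, 0, 0, 0.015], [0, 0, -0.004, 0, 0, 0, 0.015], [0, 0, -0.004, 0, 0, 0, 0.015], [0, 0, -0.004, 0, 0, 0, 0.015], [0, 0, -0.004, 0, 0, 0, 0.015], [0, 0, -0.001, 0, 0, 0, 0.015], [0, 0, 0, 0, 0, 0, 0.015]]}}

```text
clock: 6.45
eef_pos: [0.437, -0.2215, 0.2689]
eef_rot: [0.034, 0.999, -0.0, 0.0]
contact_force: [3.6, 1.2, -9.1]
gripper_width: 0.0229
grip_force: 34.2
```

Emit:
{"api": "send_rows", "payload": {"increments": [[-0.0003, -0.0098, 0, 0, 0, -4, 0.015], [-0.0003, -0.0098, 0, 0, 0, -4, 0.015], [-0.0003, -0.0098, 0, 0, 0, -4, 0.015], [-0.0003, -0.0098, 0, 0, 0, -4, 0.015], [-0.0003, -0.0098, 0, 0, 0, -4, 0.015], [-0.0003, -0.0098, 0, 0, 0, -4, 0.015], [-0.0003, -0.0098, 0, 0, 0, -4, 0.015], [-0.0003, -0.0098, 0, 0, 0, -4, 0.015], [-0.0003, -0.0098, 0, 0, 0, -4, 0.015], [-0.0003, -0.0098, 0, 0, 0, -4, 0.015]]}}

```text
clock: 7.7
eef_pos: [0.4634, -0.3138, 0.2689]
eef_rot: [-0.31, 0.951, 0.0, 0.0]
contact_force: [3.1, 2.9, -7.2]
gripper_width: 0.0229
grip_force: 34.2
```

Emit:
{"api": "send_rows", "payload": {"increments": [[-0.0003, -0.0098, 0, 0, 0, -4, 0.015], [-0.0003, -0.0098, 0, 0, 0, -4, 0.015], [-0.0003, -0.0098, 0, 0, 0, -4, 0.015], [-0.0003, -0.0098, 0, 0, 0, -4, 0.015], [-0.0003, -0.0098, 0, 0, 0, -4, 0.015], [-0.0003, -0.0098, 0, 0, 0, -4, 0.015], [-0.0003, -0.0098, 0, 0, 0, -4, 0.015], [-0.0003, -0.0098, 0, 0, 0, -4, 0.015], [-0.0003, -0.0098, 0, 0, 0, -4, 0.015], [-0.0003, -0.0098, 0, 0, 0, -4, 0.015]]}}

```text
clock: 8.95
eef_pos: [0.5425, -0.3676, 0.2689]
eef_rot: [-0.617, 0.787, 0.001, -0.0]
contact_force: [0.8, 2.0, -5.9]
gripper_width: 0.0229
grip_force: 34.2
```

Emit:
{"api": "send_rows", "payload": {"increments": [[0, 0, 0, 0, 0, 0, 0.02], [0, 0, 0, 0, 0, 0, 0.035], [0, 0, 0, 0, 0, 0, 0.06], [0, 0, 0, 0, 0, 0, 0.06], [0, 0, 0, 0, 0, 0, 0.06], [0, 0, 0, 0, 0, 0, 0.06], [0, 0, -0.01, 0, 0, 0, 0.06], [0, 0, -0.02, 0, 0, 0, 0.06], [0, 0, -0.02, 0, 0, 0, 0.06], [0, 0, -0.02, 0, 0, 0, 0.06]]}}

```text
clock: 10.2
eef_pos: [0.5428, -0.368, 0.3401]
eef_rot: [-0.616, 0.788, -0.0, 0.0]
contact_force: [-0.3, -0.5, 0.9]
gripper_width: 0.0597
grip_force: 0.0
```

Run:
```python
from h import *
from station import eyes
import pickle
M=now()
# centre of arc from the three gripped poses
P=np.array([[.437,-.2215],[.4634,-.3138],M[:2,3]])
A=np.c_[2*P,np.ones(3)]; s=np.linalg.solve(A,(P**2).sum(1)); print("arc centre",s[:2],np.sqrt(s[2]+s[:2]@s[:2]))
F={n:eyes.grab_frame(n) for n in("scene","top")}; pickle.dump(F,open("f1.pkl","wb"))
S,T=F["scene"],F["top"]
a=cv2.resize(S["color"][150:205,255:325,::-1],(420,330),interpolation=cv2.INTER_CUBIC)
b=cv2.resize(T["color"][140:230,315:395,::-1],(380,428),interpolation=cv2.INTER_CUBIC)
M2=np.zeros((430,800,3),np.uint8);M2[:330,:420]=a;M2[:428,420:]=b
cv2.imwrite("pics/a.png",M2)
```

```text
t 10.2 pos [ 542.8 -368.   340.1] phi -103.94 zax [ 7.e-04 -7.e-04 -1.e+00] F [-0.3 -0.5  0.9] w 59.7 g 0.0
arc centre [ 0.57807289 -0.23107531] 0.14139747700272973
```

View pics/a.png

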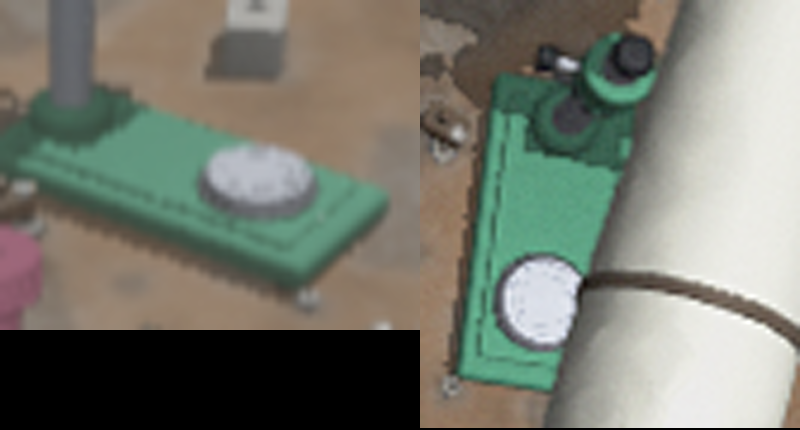

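The anvil's top face is centred at scene ≈(298.3,179), and in the top view the arm partly hides it. The gauge is swung well clear, so I go on to the piston.

Run:
```python
from h import *
M=now(); print(rows(M,down([.4833,.2145,.34],-135),16));
```

```text
t 10.3 pos [ 543.6 -368.7  342.2] phi -103.95 zax [ 0.0055 -0.0034 -1.    ] F [0.  1.  1.1] w 59.6 g 0.0
[-3.060e+01  2.096e+01  4.000e-02 -2.000e-02 -0.000e+00  1.940e+00]
```

Emit:
{"api": "send_rows", "payload": {"increments": [[-0.0306, 0.021, 0, 0, 0, 1.94, 0.08], [-0.0306, 0.021, 0, 0, 0, 1.94, 0.08], [-0.0306, 0.021, 0, 0, 0, 1.94, 0.08], [-0.0306, 0.021, 0, 0, 0, 1.94, 0.08], [-0.0306, 0.021, 0, 0, 0, 1.94, 0.08], [-0.0306, 0.021, 0, 0, 0, 1.94, 0.08], [-0.0306, 0.021, 0, 0, 0, 1.94, 0.08], [-0.0306, 0.021, 0, 0, 0, 1.94, 0.08], [-0.0306, 0.021, 0, 0, 0, 1.94, 0.08], [-0.0306, 0.021, 0, 0, 0, 1.94, 0.08]], "force": 20}}

```text
clock: 11.55
eef_pos: [0.4667, -0.0052, 0.3382]
eef_rot: [-0.474, 0.881, 0.0, -0.0]
contact_force: [-0.6, -0.7, 1.3]
gripper_width: 0.0801
grip_force: 0.0
```

Emit:
{"api": "send_rows", "payload": {"increments": [[-0.0306, 0.021, 0, 0, 0, 1.94, 0.08], [-0.0306, 0.021, 0, 0, 0, 1.94, 0.08], [-0.0306, 0.021, 0, 0, 0, 1.94, 0.08], [-0.0306, 0.021, 0, 0, 0, 1.94, 0.08], [-0.0306, 0.021, 0, 0, 0, 1.94, 0.08], [-0.0306, 0.021, 0, 0, 0, 1.94, 0.08], [0, 0, 0.05, 0, 0, 0, 0.084], [0, 0, 0.05, 0, 0, 0, 0.084], [0, 0, 0.05, 0, 0, 0, 0.084], [0, 0, 0.02, 0, 0, 0, 0.084]]}}

```text
clock: 12.8
eef_pos: [0.4798, 0.2142, 0.1649]
eef_rot: [-0.383, 0.924, -0.001, -0.003]
contact_force: [1.0, 0.1, -0.2]
gripper_width: 0.0839
grip_force: 0.0
```

Run:
```python
from h import *
from station import eyes
import pickle
M=now(); print(rows(M,down([.4833,.2145,.17],-135),1))
F={n:eyes.grab_frame(n) for n in("scene","top")}; pickle.dump(F,open("f2.pkl","wb"))
S,T=F["scene"],F["top"]
a=cv2.resize(S["color"][170:280,180:290,::-1],(400,400),interpolation=cv2.INTER_CUBIC)
b=cv2.resize(T["color"][145:225,315:395,::-1],(400,400),interpolation=cv2.INTER_CUBIC)
cv2.imwrite("pics/b.png",np.hstack([a,b]))
# anvil: bright greyish disc
for n,f,c in(("top",T,(340.7,203)),("scene",S,(298,179))):
    h=cv2.cvtColor(f["color"],cv2.COLOR_RGB2HSV); m=((h[:,:,1]<75)&(h[:,:,2]>70)).astype(np.uint8)
    k=np.zeros_like(m); cv2.circle(k,(int(c[0]),int(c[1])),16,1,-1); m&=k
    cs,_=cv2.findContours(m,cv2.RETR_EXTERNAL,cv2.CHAIN_APPROX_NONE); q=cv2.convexHull(max(cs,key=cv2.contourArea))
    e=cv2.fitEllipse(q); print(n,np.round(e[0],1),np.round(e[1],1),cv2.boundingRect(q),onz(f,e[0],.04)[:2])
```

```text
t 12.8 pos [479.8 214.2 164.9] phi -135.01 zax [-0.0053 -0.0037 -1.    ] F [ 1.   0.1 -0.2] w 83.9 g 0.0
[-2.67 -2.27 -5.14  0.07 -0.36 -0.01]
top [340.2 203.2] [20.2 20.7] (330, 193, 21, 21) [ 0.43832893 -0.20278549]
scene [298.8 175. ] [23.3 29.2] (286, 163, 29, 24) [ 0.444115   -0.23163868]
```

View pics/b.png

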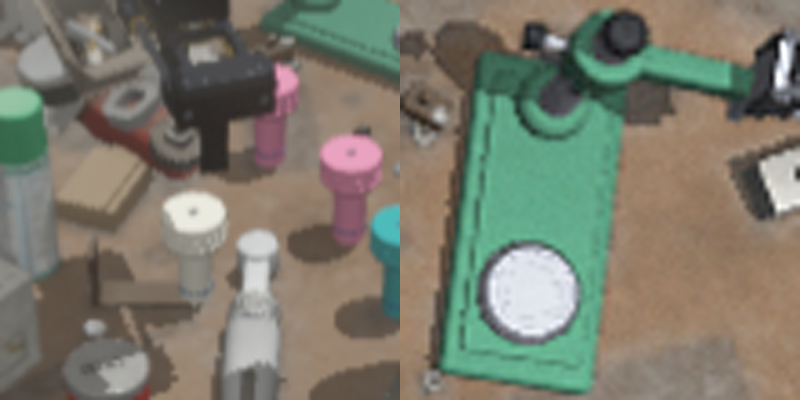

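The ivory piston stands below the gripper (crop 193,210, so scene ≈(233,228)) and the near finger is at (213,140). In the top view the anvil is clear at ≈(340.2,203.2). I check the finger projection, then descend.

Run:
```python
from h import *
import pickle
M=now(); F=pickle.load(open("f2.pkl","rb")); S,T=F["scene"],F["top"]
p=M[:3,3]; y=M[:3,1]
print((proj(S,[p,p+.042*y,p-.042*y])-[180,170])*400/110)
print(rows(M,down([.483,.2143,.058],-135),10))
h=cv2.cvtColor(S["color"],cv2.COLOR_RGB2HSV)[168:192,284:314]
for th in(60,45):
    m=(h[:,:,1]<th).astype(np.uint8); m[:4]=0
    n,l,s,c=cv2.connectedComponentsWithStats(m); i=l[12,14]
    q=cv2.convexHull(cv2.findContours((l==i).astype(np.uint8),0,1)[0][0]); e=cv2.fitEllipse(q); ce=np.add(e[0],[284,168]); print(th,s[i],ce,e[1],onz(S,ce,.04))
print(h[8:22,14,2],h[8:22,14,1],h[11,:,1])
```

```text
t 12.9 pos [480.  214.3 165.5] phi -135.02 zax [-0.0056 -0.0041 -1.    ] F [-0.3 -0.4  1.3] w 84.0 g 0.0
[[192.81711436 136.31065757]
 [208.76893096 165.88442542]
 [177.65311641 108.17412197]]
[-2.600e-01 -2.200e-01  1.075e+01  1.000e-02 -4.000e-02 -0.000e+00]
60 [  4   4  26  15 234] [299.04611683 179.08212376] (13.674318313598633, 26.801931381225586) [ 0.43299129 -0.20513116  0.04      ]
45 [  4   4  21  15 208] [297.52694035 179.18276024] (13.865941047668457, 20.588748931884766) [ 0.4377849  -0.20207639  0.04      ]
[186 198 200 199 191 181 180 165 121 114 123 143 146 127] [15 14 15 15 16 15 16 15 13 13 39 80 86 82] [86 86 87 82 36 17 16 17 16 16 16 15 15 17 15 15 17 16 17 16 16 16 17 43
 81 82 77 64 58 35]
```

Emit:
{"api": "send_rows", "payload": {"increments": [[-0.0026, -0.0022, 0.014, 0, -0.35, 0, 0.084], [0, 0, 0.014, 0, 0, 0, 0.084], [0, 0, 0.014, 0, 0, 0, 0.084], [0, 0, 0.014, 0, 0, 0, 0.084], [0, 0, 0.014, 0, 0, 0, 0.084], [0, 0, 0.014, 0, 0, 0, 0.084], [0, 0, 0.012, 0, 0, 0, 0.084], [0, 0, 0.008, 0, 0, 0, 0.084], [0, 0, 0.003, 0, 0, 0, 0.084], [0, 0, 0, 0, 0, 0, 0.084]]}}

```text
clock: 14.15
eef_pos: [0.4857, 0.2163, 0.0616]
eef_rot: [-0.383, 0.924, 0.001, 0.003]
contact_force: [-0.2, 0.2, 1.8]
gripper_width: 0.0841
grip_force: 0.0
```

Run:
```python
from h import *
M=now(); print(rows(M,down([.483,.2143,.058],-135),1))
```

```text
t 14.15 pos [485.7 216.3  61.6] phi -134.99 zax [ 0.0045  0.0044 -1.    ] F [-0.2  0.2  1.8] w 84.1 g 0.0
[ 3.36  0.49  3.55 -0.    0.36  0.01]
```

Emit:
{"api": "send_rows", "payload": {"increments": [[0.0017, 0.0002, 0.0018, 0, 0.35, 0, 0.084], [0.0017, 0.0003, 0.0018, 0, 0, 0, 0.084], [0, 0, 0, 0, 0, 0, 0.084], [0, 0, 0, 0, 0, 0, 0.084], [0, 0, 0, 0, 0, 0, 0.084], [0, 0, 0, 0, 0, 0, 0.084], [0, 0, 0, 0, 0, 0, 0.084], [0, 0, 0, 0, 0, 0, 0.084], [0, 0, 0, 0, 0, 0, 0.084], [0, 0, 0, 0, 0, 0, 0.084]]}}

```text
clock: 15.4
eef_pos: [0.4828, 0.2142, 0.0579]
eef_rot: [-0.383, 0.924, -0.0, -0.0]
contact_force: [0.1, -0.2, -0.5]
gripper_width: 0.084
grip_force: 0.0
```

Run:
```python
from h import *
M=now(); print(rows(M,down([.483,.2143,.058],-135),1))
```

```text
t 15.4 pos [482.8 214.2  57.9] phi -134.99 zax [ 0. -0. -1.] F [ 0.1 -0.2 -0.5] w 84.0 g 0.0
[-0.22 -0.04 -0.06 -0.   -0.    0.01]
```

Emit:
{"api": "send_rows", "payload": {"increments": [[0, 0, 0, 0, 0, 0, 0.075], [0, 0, 0, 0, 0, 0, 0.067], [0, 0, 0, 0, 0, 0, 0.062], [0, 0, 0, 0, 0, 0, 0.06], [0, 0, 0, 0, 0, 0, 0.058], [0, 0, 0, 0, 0, 0, 0.057], [0, 0, 0, 0, 0, 0, 0.056], [0, 0, 0, 0, 0, 0, 0.055], [0, 0, 0, 0, 0, 0, 0.054], [0, 0, 0, 0, 0, 0, 0.053]], "force": 24}}

```text
clock: 16.65
eef_pos: [0.4829, 0.2141, 0.058]
eef_rot: [-0.383, 0.924, -0.0, 0.0]
contact_force: [1.0, -0.6, 0.2]
gripper_width: 0.0537
grip_force: 10.1
```

Emit:
{"api": "send_rows", "payload": {"increments": [[0, 0, 0, 0, 0, 0, 0.05], [0, 0, 0, 0, 0, 0, 0.045], [0, 0, 0, 0, 0, 0, 0.045], [0, 0, 0, 0, 0, 0, 0.045], [0, 0, -0.003, 0, 0, 0, 0.045], [0, 0, -0.005, 0, 0, 0, 0.045], [0, 0, -0.01, 0, 0, 0, 0.045], [0, 0, -0.01, 0, 0, 0, 0.045], [0, 0, -0.005, 0, 0, 0, 0.045], [0, 0, 0, 0, 0, 0, 0.045]]}}

```text
clock: 17.9
eef_pos: [0.483, 0.2144, 0.0916]
eef_rot: [-0.383, 0.924, 0.0, 0.001]
contact_force: [-0.2, -0.2, -2.8]
gripper_width: 0.0531
grip_force: 24.0
```

Run:
```python
from h import *
M=now()
up=M.copy(); up[2,3]+=.12
print(rows(up,down([.4387,-.2027,up[2,3]],-190.4),18))
```

```text
t 17.9 pos [483.  214.4  91.6] phi -134.99 zax [ 1.e-03  9.e-04 -1.e+00] F [-0.2 -0.2 -2.8] w 53.1 g 24.0
[ 1.021e+01 -2.198e+01 -1.000e-02  0.000e+00  0.000e+00  3.080e+00]
```

Emit:
{"api": "send_rows", "payload": {"increments": [[0, 0, -0.01, 0, 0, 0, 0.045], [0, 0, -0.02, 0, 0, 0, 0.045], [0, 0, -0.03, 0, 0, 0, 0.045], [0, 0, -0.03, 0, 0, 0, 0.045], [0, 0, -0.02, 0, 0, 0, 0.045], [0, 0, -0.01, 0, 0, 0, 0.045], [0.0051, -0.011, 0, 0, 0, 1.54, 0.045], [0.0102, -0.022, 0, 0, 0, 3.08, 0.045], [0.0102, -0.022, 0, 0, 0, 3.08, 0.045], [0.0102, -0.022, 0, 0, 0, 3.08, 0.045]]}}

```text
clock: 19.15
eef_pos: [0.506, 0.1311, 0.2094]
eef_rot: [-0.293, 0.956, -0.0, -0.002]
contact_force: [0.7, -0.3, -2.8]
gripper_width: 0.0529
grip_force: 24.0
```

Emit:
{"api": "send_rows", "payload": {"increments": [[0.0102, -0.022, 0, 0, 0, 3.08, 0.045], [0.0102, -0.022, 0, 0, 0, 3.08, 0.045], [0.0102, -0.022, 0, 0, 0, 3.08, 0.045], [0.0102, -0.022, 0, 0, 0, 3.08, 0.045], [0.0102, -0.022, 0, 0, 0, 3.08, 0.045], [0.0102, -0.022, 0, 0, 0, 3.08, 0.045], [0.0102, -0.022, 0, 0, 0, 3.08, 0.045], [0.0102, -0.022, 0, 0, 0, 3.08, 0.045], [0.0102, -0.022, 0, 0, 0, 3.08, 0.045], [0.0102, -0.022, 0, 0, 0, 3.08, 0.045]]}}

```text
clock: 20.4
eef_pos: [0.4863, -0.1075, 0.2095]
eef_rot: [-0.028, 1.0, 0.0, -0.002]
contact_force: [-0.7, 0.8, -3.0]
gripper_width: 0.0529
grip_force: 24.0
```

Emit:
{"api": "send_rows", "payload": {"increments": [[0.0102, -0.022, 0, 0, 0, 3.08, 0.045], [0.0102, -0.022, 0, 0, 0, 3.08, 0.045], [0.0102, -0.022, 0, 0, 0, 3.08, 0.045], [0.0102, -0.022, 0, 0, 0, 3.08, 0.045], [0.0051, -0.011, 0, 0, 0, 1.54, 0.045], [0, 0, 0, 0, 0, 0, 0.045], [0, 0, 0, 0, 0, 0, 0.045], [0, 0, 0, 0, 0, 0, 0.045], [0, 0, 0, 0, 0, 0, 0.045], [0, 0, 0, 0, 0, 0, 0.045]]}}

```text
clock: 21.65
eef_pos: [0.4385, -0.2029, 0.2109]
eef_rot: [0.091, 0.996, 0.0, 0.0]
contact_force: [-0.7, 0.2, -3.4]
gripper_width: 0.0532
grip_force: 24.0
```

Run:
```python
from h import *
from station import eyes
import pickle
M=now(); print(rows(M,down([.4387,-.2027,.112],-190.4),8))
F={n:eyes.grab_frame(n) for n in("scene","top")}; pickle.dump(F,open("f3.pkl","wb"))
S,T=F["scene"],F["top"]
a=cv2.resize(S["color"][100:220,230:350,::-1],(400,400),interpolation=cv2.INTER_CUBIC)
b=cv2.resize(T["color"][125:245,290:410,::-1],(400,400),interpolation=cv2.INTER_CUBIC)
cv2.imwrite("pics/c.png",np.hstack([a,b]))
p=M[:3,3]; print((proj(S,[p-[0,0,.058]])-[230,100])*400/120)
```

```text
t 21.65 pos [ 438.5 -202.9  210.9] phi 169.6 zax [ 1.e-04  0.e+00 -1.e+00] F [-0.7  0.2 -3.4] w 53.2 g 24.0
[-0.02  0.03 12.37  0.    0.    0.  ]
[[229.45350239 173.02242273]]
```

View pics/c.png

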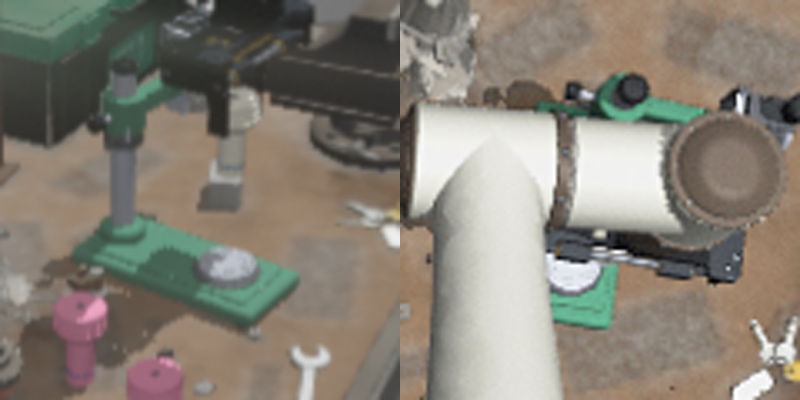

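The foot shows at crop (228,175) as predicted. The piston hangs upright over the anvil (228,265), and the gauge is well to the side. I lower it.

Emit:
{"api": "send_rows", "payload": {"increments": [[0, 0, 0.01, 0, 0, 0, 0.045], [0, 0, 0.018, 0, 0, 0, 0.045], [0, 0, 0.018, 0, 0, 0, 0.045], [0, 0, 0.018, 0, 0, 0, 0.045], [0, 0, 0.016, 0, 0, 0, 0.045], [0, 0, 0.012, 0, 0, 0, 0.045], [0, 0, 0.008, 0, 0, 0, 0.045], [0, 0, 0.005, 0, 0, 0, 0.045], [0, 0, 0, 0, 0, 0, 0.045], [0, 0, 0, 0, 0, 0, 0.045]]}}

```text
clock: 23.0
eef_pos: [0.4387, -0.2032, 0.1064]
eef_rot: [0.091, 0.996, -0.0, 0.001]
contact_force: [-0.1, -0.5, -2.3]
gripper_width: 0.0532
grip_force: 24.0
```

Emit:
{"api": "send_rows", "payload": {"increments": [[0, 0, 0.001, 0, 0, 0, 0.045], [0, 0, 0.001, 0, 0, 0, 0.045], [0, 0, 0.001, 0, 0, 0, 0.045], [0, 0, 0.001, 0, 0, 0, 0.045], [0, 0, 0.001, 0, 0, 0, 0.045], [0, 0, 0.0005, 0, 0, 0, 0.045], [0, 0, 0.0005, 0, 0, 0, 0.045], [0, 0, 0, 0, 0, 0, 0.045], [0, 0, 0, 0, 0, 0, 0.045], [0, 0, 0, 0, 0, 0, 0.045]]}}

```text
clock: 24.25
eef_pos: [0.4384, -0.2032, 0.1]
eef_rot: [0.091, 0.996, -0.0, 0.0]
contact_force: [0.7, 0.7, -2.8]
gripper_width: 0.0528
grip_force: 24.0
```

Emit:
{"api": "send_rows", "payload": {"increments": [[0, 0, 0.0005, 0, 0, 0, 0.045], [0, 0, 0.0005, 0, 0, 0, 0.045], [0, 0, 0.0004, 0, 0, 0, 0.045], [0, 0, 0.0003, 0, 0, 0, 0.045], [0, 0, 0.0003, 0, 0, 0, 0.045], [0, 0, 0, 0, 0, 0, 0.045], [0, 0, 0, 0, 0, 0, 0.045], [0, 0, 0, 0, 0, 0, 0.045], [0, 0, 0, 0, 0, 0, 0.045], [0, 0, 0, 0, 0, 0, 0.045]]}}

```text
clock: 25.5
eef_pos: [0.4384, -0.2032, 0.098]
eef_rot: [0.091, 0.996, -0.0, 0.0]
contact_force: [0.0, 0.6, -3.7]
gripper_width: 0.0529
grip_force: 24.0
```

Emit:
{"api": "send_rows", "payload": {"increments": [[0, 0, 0.0003, 0, 0, 0, 0.045], [0, 0, 0.0003, 0, 0, 0, 0.045], [0, 0, 0.0003, 0, 0, 0, 0.045], [0, 0, 0, 0, 0, 0, 0.045], [0, 0, 0, 0, 0, 0, 0.045], [0, 0, 0, 0, 0, 0, 0.045], [0, 0, 0, 0, 0, 0, 0.045], [0, 0, 0, 0, 0, 0, 0.045], [0, 0, 0, 0, 0, 0, 0.045], [0, 0, 0, 0, 0, 0, 0.045]]}}

```text
clock: 26.75
eef_pos: [0.4389, -0.2033, 0.0979]
eef_rot: [0.091, 0.996, -0.0, 0.001]
contact_force: [-1.5, 1.2, 5.3]
gripper_width: 0.0534
grip_force: 24.0
```

Run:
```python
from h import *
for i in range(1): now()
```

```text
t 26.75 pos [ 438.9 -203.3   97.9] phi 169.6 zax [ 1.3e-03 -5.0e-04 -1.0e+00] F [-1.5  1.2  5.3] w 53.4 g 24.0
```

Emit:
{"api": "send_rows", "payload": {"increments": [[0, 0, -0.0004, 0, 0, 0, 0.045], [0, 0, 0, 0, 0, 0, 0.045], [0, 0, 0, 0, 0, 0, 0.053], [0, 0, 0, 0, 0, 0, 0.0545], [0, 0, 0, 0, 0, 0, 0.056], [0, 0, 0, 0, 0, 0, 0.058], [0, 0, 0, 0, 0, 0, 0.061], [0, 0, 0, 0, 0, 0, 0.066], [0, 0, 0, 0, 0, 0, 0.073], [0, 0, 0, 0, 0, 0, 0.082]]}}

```text
clock: 28.0
eef_pos: [0.4383, -0.2032, 0.0974]
eef_rot: [0.091, 0.996, -0.0, -0.0]
contact_force: [0.0, 0.3, -0.8]
gripper_width: 0.0761
grip_force: 0.0
```

Emit:
{"api": "send_rows", "payload": {"increments": [[0, 0, 0, 0, 0, 0, 0.082], [0, 0, -0.005, 0, 0, 0, 0.082], [0, 0, -0.01, 0, 0, 0, 0.082], [0, 0, -0.02, 0, 0, 0, 0.082], [0, 0, -0.03, 0, 0, 0, 0.082], [0, 0, -0.035, 0, 0, 0, 0.082], [0, 0, -0.04, 0, 0, 0, 0.082], [0, 0, -0.04, 0, 0, 0, 0.082], [0, 0, -0.04, 0, 0, 0, 0.07], [0, 0, -0.02, 0, 0, 0, 0.06]]}}

```text
clock: 29.25
eef_pos: [0.4387, -0.2034, 0.341]
eef_rot: [0.091, 0.996, -0.0, 0.003]
contact_force: [0.3, -0.1, -0.6]
gripper_width: 0.0697
grip_force: 0.0
```

Run:
```python
from h import *
from station import eyes
import pickle
M=now(); print(rows(M,down([.5428,-.368,.34],-103.94),10))
F={n:eyes.grab_frame(n) for n in("scene",)}; pickle.dump(F,open("f4.pkl","wb"))
S=F["scene"]
a=cv2.resize(S["color"][100:220,230:350,::-1],(480,480),interpolation=cv2.INTER_CUBIC)
cv2.imwrite("pics/d.png",a)
print((proj(S,[[.439,-.203,.13]])-[230,100])*4)
```

```text
t 29.25 pos [ 438.7 -203.4  341. ] phi 169.58 zax [ 0.0051 -0.0011 -1.    ] F [ 0.3 -0.1 -0.6] w 69.7 g 0.0
[-1.430e+00 -2.139e+01  1.200e-01 -2.000e-02  2.000e-02 -8.650e+00]
[[273.72230697 230.12477201]]
```

View pics/d.png

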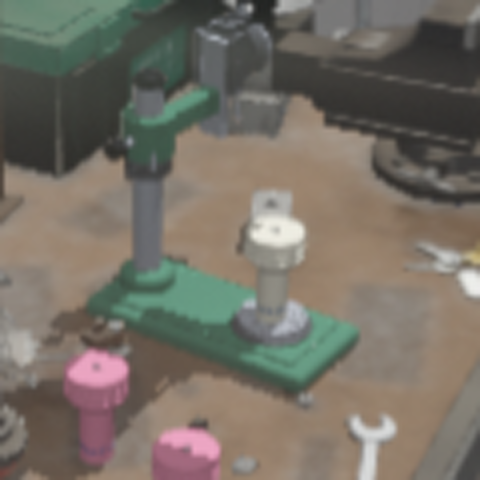

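The piston stands at the anvil's middle (head at crop 275,232, predicted 274,230). Now I return to the knob.

Emit:
{"api": "send_rows", "payload": {"increments": [[-0.0014, -0.0214, 0, 0, 0, -8.65, 0.06], [-0.0014, -0.0214, 0, 0, 0, -8.65, 0.06], [-0.0014, -0.0214, 0, 0, 0, -8.65, 0.06], [-0.0014, -0.0214, 0, 0, 0, -8.65, 0.06], [-0.0014, -0.0214, 0, 0, 0, -8.65, 0.06], [-0.0014, -0.0214, 0, 0, 0, -8.65, 0.06], [-0.0014, -0.0214, 0, 0, 0, -8.65, 0.06], [-0.0014, -0.0214, 0, 0, 0, -8.65, 0.06], [-0.0014, -0.0214, 0, 0, 0, -8.65, 0.06], [-0.0014, -0.0214, 0, 0, 0, -8.65, 0.06]], "force": 35}}

```text
clock: 30.55
eef_pos: [0.5425, -0.3683, 0.3371]
eef_rot: [-0.618, 0.786, 0.0, -0.0]
contact_force: [0.2, 0.1, 0.2]
gripper_width: 0.0599
grip_force: 0.0
```

Emit:
{"api": "send_rows", "payload": {"increments": [[0, 0, 0, 0, 0, 0, 0.06], [0, 0, 0, 0, 0, 0, 0.06], [0, 0, 0, 0, 0, 0, 0.06], [0, 0, 0, 0, 0, 0, 0.06], [0, 0, 0, 0, 0, 0, 0.06], [0, 0, 0, 0, 0, 0, 0.06], [0, 0, 0, 0, 0, 0, 0.06], [0, 0, 0, 0, 0, 0, 0.06], [0, 0, 0, 0, 0, 0, 0.06], [0, 0, 0, 0, 0, 0, 0.06]]}}

```text
clock: 31.8
eef_pos: [0.5423, -0.368, 0.3374]
eef_rot: [-0.616, 0.788, 0.0, -0.0]
contact_force: [0.9, -0.3, -0.5]
gripper_width: 0.0602
grip_force: 0.0
```

Run:
```python
from h import *
M=now(); print(rows(M,down([.5425,-.3676,.269],-103.94),1))
```

```text
t 31.8 pos [ 542.3 -368.   337.4] phi -103.93 zax [-1.e-04 -0.e+00 -1.e+00] F [ 0.9 -0.3 -0.5] w 60.2 g 0.0
[-4.100e-01 -1.100e-01  6.842e+01  0.000e+00 -0.000e+00  1.000e-02]
```

Emit:
{"api": "send_rows", "payload": {"increments": [[-0.0004, -0.0001, 0.012, 0, 0, 0, 0.06], [0, 0, 0.014, 0, 0, 0, 0.06], [0, 0, 0.014, 0, 0, 0, 0.06], [0, 0, 0.014, 0, 0, 0, 0.06], [0, 0, 0.01, 0, 0, 0, 0.06], [0, 0, 0.0045, 0, 0, 0, 0.06], [0, 0, 0, 0, 0, 0, 0.05], [0, 0, 0, 0, 0, 0, 0.04], [0, 0, 0, 0, 0, 0, 0.033], [0, 0, 0, 0, 0, 0, 0.028]]}}

```text
clock: 33.05
eef_pos: [0.5426, -0.3676, 0.2693]
eef_rot: [-0.616, 0.788, -0.0, 0.0]
contact_force: [0.9, -0.9, -0.1]
gripper_width: 0.0312
grip_force: 0.0
```

Emit:
{"api": "send_rows", "payload": {"increments": [[0, 0, 0, 0, 0, 0, 0.026], [0, 0, 0, 0, 0, 0, 0.024], [0, 0, 0, 0, 0, 0, 0.02], [0, 0, 0, 0, 0, 0, 0.015], [0, 0, 0, 0, 0, 0, 0.015], [0, 0, -0.001, 0, 0, 0, 0.015], [0, 0, -0.001, 0, 0, 0, 0.015], [0, 0, -0.001, 0, 0, 0, 0.015], [0, 0, 0, 0, 0, 0, 0.015], [0, 0, 0, 0, 0, 0, 0.015]]}}

```text
clock: 34.3
eef_pos: [0.5418, -0.3673, 0.2705]
eef_rot: [-0.616, 0.788, 0.002, -0.001]
contact_force: [0.9, -2.0, -10.8]
gripper_width: 0.023
grip_force: 34.2
```

Emit:
{"api": "send_rows", "payload": {"increments": [[0, 0, -0.001, 0, 0, 0, 0.015], [0, 0, -0.001, 0, 0, 0, 0.015], [0, 0, 0, 0, 0, 0, 0.015], [0, 0, 0, 0, 0, 0, 0.015], [0, 0, 0, 0, 0, 0, 0.015], [0, 0, 0, 0, 0, 0, 0.015], [0, 0, 0, 0, 0, 0, 0.015], [0, 0, 0, 0, 0, 0, 0.015], [0, 0, 0, 0, 0, 0, 0.015], [0, 0, 0, 0, 0, 0, 0.015]]}}

```text
clock: 35.55
eef_pos: [0.5424, -0.3675, 0.2738]
eef_rot: [-0.616, 0.788, 0.0, 0.0]
contact_force: [-0.1, -1.5, -12.5]
gripper_width: 0.023
grip_force: 34.2
```

Emit:
{"api": "send_rows", "payload": {"increments": [[0, 0, -0.0005, 0, 0, 0, 0.015], [0, 0, -0.0005, 0, 0, 0, 0.015], [0, 0, -0.0005, 0, 0, 0, 0.015], [0, 0, 0, 0, 0, 0, 0.015], [0, 0, 0, 0, 0, 0, 0.015], [0, 0, 0, 0, 0, 0, 0.015], [0, 0, 0, 0, 0, 0, 0.015], [0, 0, 0, 0, 0, 0, 0.015], [0, 0, 0, 0, 0, 0, 0.015], [0, 0, 0, 0, 0, 0, 0.015]]}}

```text
clock: 36.8
eef_pos: [0.5421, -0.3673, 0.2741]
eef_rot: [-0.616, 0.788, 0.001, -0.0]
contact_force: [1.2, -3.6, -25.4]
gripper_width: 0.023
grip_force: 34.3
```

Emit:
{"api": "send_rows", "payload": {"increments": [[0, 0, 0.0015, 0, 0, 0, 0.015], [0, 0, 0.0015, 0, 0, 0, 0.015], [0, 0, 0.0015, 0, 0, 0, 0.015], [-0.0003, 0.0098, 0, 0, 0, 4, 0.015], [-0.0003, 0.0098, 0, 0, 0, 4, 0.015], [-0.0003, 0.0098, 0, 0, 0, 4, 0.015], [-0.0003, 0.0098, 0, 0, 0, 4, 0.015], [-0.0003, 0.0098, 0, 0, 0, 4, 0.015], [-0.0003, 0.0098, 0, 0, 0, 4, 0.015], [-0.0003, 0.0098, 0, 0, 0, 4, 0.015]]}}

```text
clock: 38.05
eef_pos: [0.4833, -0.3359, 0.2738]
eef_rot: [-0.407, 0.913, -0.002, 0.002]
contact_force: [1.7, 0.3, -12.3]
gripper_width: 0.0231
grip_force: 34.3
```

Emit:
{"api": "send_rows", "payload": {"increments": [[-0.0003, 0.0098, 0, 0, 0, 4, 0.015], [-0.0003, 0.0098, 0, 0, 0, 4, 0.015], [-0.0003, 0.0098, 0, 0, 0, 4, 0.015], [-0.0003, 0.0098, 0, 0, 0, 4, 0.015], [-0.0003, 0.0098, 0, 0, 0, 4, 0.015], [-0.0003, 0.0098, 0, 0, 0, 4, 0.015], [-0.0003, 0.0098, 0, 0, 0, 4, 0.015], [-0.0003, 0.0098, 0, 0, 0, 4, 0.015], [-0.0003, 0.0098, 0, 0, 0, 4, 0.015], [0, 0, 0, 0, 0, 0, 0.015]]}}

```text
clock: 39.3
eef_pos: [0.4398, -0.2607, 0.2738]
eef_rot: [-0.107, 0.994, -0.001, 0.003]
contact_force: [1.4, 2.0, -10.7]
gripper_width: 0.0229
grip_force: 34.3
```

Run:
```python
from h import *
M=now()
```

```text
t 39.3 pos [ 439.8 -260.7  273.8] phi -167.77 zax [ 0.0064 -0.0015 -1.    ] F [  1.4   2.  -10.7] w 22.9 g 34.3
```

Emit:
{"api": "send_rows", "payload": {"increments": [[-0.0003, 0.0098, 0, 0, 0, 4, 0.015], [-0.0003, 0.0098, 0, 0, 0, 4, 0.015], [-0.0003, 0.0098, 0, 0, 0, 4, 0.015], [-0.0003, 0.0098, 0, 0, 0, 4, 0.015], [-0.0001, 0.0049, 0, 0, 0, 2, 0.015], [0, 0, 0, 0, 0, 0, 0.015], [0, 0, 0, 0, 0, 0, 0.015], [0, 0, 0, 0, 0, 0, 0.015], [0, 0, 0, 0, 0, 0, 0.015], [0, 0, 0, 0, 0, 0, 0.015]]}}

```text
clock: 40.55
eef_pos: [0.4372, -0.218, 0.273]
eef_rot: [0.051, 0.999, -0.001, 0.002]
contact_force: [0.2, 1.2, 5.1]
gripper_width: 0.0229
grip_force: 34.2
```

Run:
```python
from h import *
M=now(); c=np.array([.578,-.231]); d=M[:2,3]-c; print("angle of knob",np.degrees(np.arctan2(d[1],d[0])),"anvil",np.degrees(np.arctan2(-.2027+.231,.4387-.578)),np.linalg.norm(d))
```

```text
t 40.55 pos [ 437.2 -218.   273. ] phi 174.11 zax [ 0.0044 -0.0023 -1.    ] F [0.2 1.2 5.1] w 22.9 g 34.2
angle of knob 174.72087490899594 anvil 168.51615702953646 0.14137754969537705
```

Emit:
{"api": "send_rows", "payload": {"increments": [[0, 0.0024, 0, 0, 0, 1, 0.015], [0, 0.0024, 0, 0, 0, 1, 0.015], [0, 0.0024, 0, 0, 0, 1, 0.015], [0, 0.0024, 0, 0, 0, 1, 0.015], [0, 0.0012, 0, 0, 0, 0.5, 0.015], [0, 0, 0, 0, 0, 0, 0.015], [0, 0, 0, 0, 0, 0, 0.015], [0, 0, 0, 0, 0, 0, 0.015], [0, 0, 0, 0, 0, 0, 0.015], [0, 0, 0, 0, 0, 0, 0.015]]}}

```text
clock: 41.8
eef_pos: [0.4386, -0.2065, 0.2714]
eef_rot: [0.091, 0.996, -0.0, 0.001]
contact_force: [5.5, 0.8, 5.2]
gripper_width: 0.023
grip_force: 34.2
```

Emit:
{"api": "send_rows", "payload": {"increments": [[0, 0.0012, 0, 0, 0, 0.5, 0.015], [0, 0.0012, 0, 0, 0, 0.5, 0.015], [0, 0, 0, 0, 0, 0, 0.015], [0, 0, 0, 0, 0, 0, 0.015], [0, 0, 0, 0, 0, 0, 0.015], [0, 0, 0, 0, 0, 0, 0.015], [0, 0, 0, 0, 0, 0, 0.015], [0, 0, 0, 0, 0, 0, 0.015], [0, 0, 0, 0, 0, 0, 0.015], [0, 0, 0, 0, 0, 0, 0.015]]}}

```text
clock: 43.05
eef_pos: [0.4388, -0.2058, 0.2714]
eef_rot: [0.099, 0.995, -0.002, 0.001]
contact_force: [5.4, -6.5, 3.1]
gripper_width: 0.023
grip_force: 34.4
```

Emit:
{"api": "send_rows", "payload": {"increments": [[0, 0.0008, 0, 0, 0, 0, 0.015], [0, 0.0008, 0, 0, 0, 0, 0.015], [0, 0, 0, 0, 0, 0, 0.015], [0, 0, 0, 0, 0, 0, 0.015], [0, 0, 0, 0, 0, 0, 0.015], [0, 0, 0, 0, 0, 0, 0.015], [0, 0, 0, 0, 0, 0, 0.015], [0, 0, 0, 0, 0, 0, 0.015], [0, 0, 0, 0, 0, 0, 0.015], [0, 0, 0, 0, 0, 0, 0.015]]}}

```text
clock: 44.3
eef_pos: [0.4388, -0.2057, 0.2714]
eef_rot: [0.1, 0.995, -0.003, 0.001]
contact_force: [5.0, -12.9, 2.1]
gripper_width: 0.0233
grip_force: 34.5
```

The arm is firmly on its stop (lateral force builds with no motion). Now I ease the gauge down. The slide's top stop was at TCP z 0.2739, so the target is ≈0.245.

Emit:
{"api": "send_rows", "payload": {"increments": [[0, -0.001, 0.002, 0, 0, 0, 0.015], [0, 0, 0.002, 0, 0, 0, 0.015], [0, 0, 0.002, 0, 0, 0, 0.015], [0, 0, 0.002, 0, 0, 0, 0.015], [0, 0, 0.002, 0, 0, 0, 0.015], [0, 0, 0.002, 0, 0, 0, 0.015], [0, 0, 0.002, 0, 0, 0, 0.015], [0, 0, 0.002, 0, 0, 0, 0.015], [0, 0, 0.001, 0, 0, 0, 0.015], [0, 0, 0, 0, 0, 0, 0.015]]}}

```text
clock: 45.55
eef_pos: [0.4388, -0.2058, 0.2548]
eef_rot: [0.099, 0.995, -0.002, 0.001]
contact_force: [3.8, -8.2, 3.9]
gripper_width: 0.0228
grip_force: 34.4
```

Emit:
{"api": "send_rows", "payload": {"increments": [[0, 0, 0.001, 0, 0, 0, 0.015], [0, 0, 0.001, 0, 0, 0, 0.015], [0, 0, 0.001, 0, 0, 0, 0.015], [0, 0, 0.001, 0, 0, 0, 0.015], [0, 0, 0, 0, 0, 0, 0.015], [0, 0, 0, 0, 0, 0, 0.015], [0, 0, 0, 0, 0, 0, 0.015], [0, 0, 0, 0, 0, 0, 0.015], [0, 0, 0, 0, 0, 0, 0.015], [0, 0, 0, 0, 0, 0, 0.015]]}}

```text
clock: 46.8
eef_pos: [0.4388, -0.2058, 0.2511]
eef_rot: [0.099, 0.995, -0.002, 0.001]
contact_force: [3.0, -7.8, 5.3]
gripper_width: 0.0234
grip_force: 34.4
```

Emit:
{"api": "send_rows", "payload": {"increments": [[0, 0, 0.001, 0, 0, 0, 0.015], [0, 0, 0.001, 0, 0, 0, 0.015], [0, 0, 0.001, 0, 0, 0, 0.015], [0, 0, 0.001, 0, 0, 0, 0.015], [0, 0, 0.001, 0, 0, 0, 0.015], [0, 0, 0.0007, 0, 0, 0, 0.015], [0, 0, 0, 0, 0, 0, 0.015], [0, 0, 0, 0, 0, 0, 0.015], [0, 0, 0, 0, 0, 0, 0.015], [0, 0, 0, 0, 0, 0, 0.015]]}}

```text
clock: 48.05
eef_pos: [0.4388, -0.2058, 0.2458]
eef_rot: [0.099, 0.995, -0.002, 0.001]
contact_force: [3.1, -7.3, 6.4]
gripper_width: 0.0232
grip_force: 34.4
```

Run:
```python
from h import *
from station import eyes
import pickle
M=now()
S=eyes.grab_frame("scene"); pickle.dump(S,open("f5.pkl","wb"))
a=cv2.resize(S["color"][110:200,250:340,::-1],(600,600),interpolation=cv2.INTER_CUBIC)
cv2.imwrite("pics/e.png",a)
k=600/90
print((proj(S,[[.4388,-.2057,.123],[.4388,-.2057,.13],[.4385,-.203,.13],[.4385,-.203,.04]])-[250,110])*k)
```

```text
t 48.05 pos [ 438.8 -205.8  245.8] phi 168.61 zax [ 0.0022 -0.005  -1.    ] F [ 3.1 -7.3  6.4] w 23.2 g 34.4
[[324.44218594 326.15600014]
 [325.03724899 314.74727761]
 [323.74199657 317.06987192]
 [316.24475234 460.13075236]]
```

View pics/e.png

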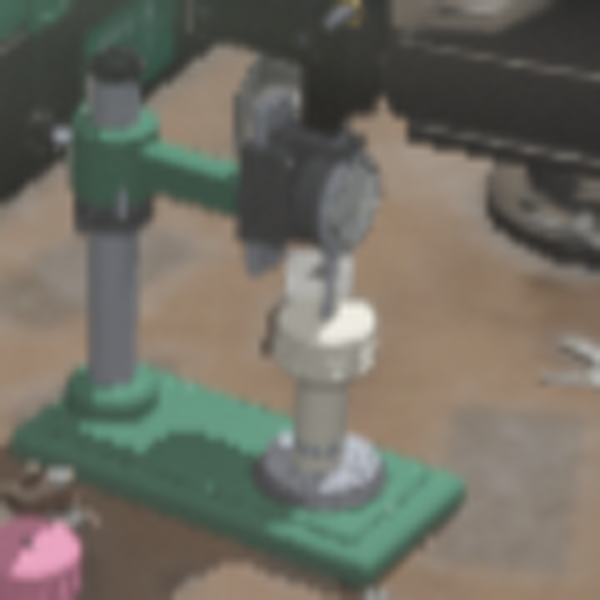

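The plunger sits on the head at crop (328,315), with the piston upright on the anvil and the gauge in line. I go down about 0.9 mm more, then release.

Emit:
{"api": "send_rows", "payload": {"increments": [[0, 0, 0.0005, 0, 0, 0, 0.015], [0, 0, 0.0004, 0, 0, 0, 0.015], [0, 0, 0, 0, 0, 0, 0.015], [0, 0, 0, 0, 0, 0, 0.015], [0, 0, 0, 0, 0, 0, 0.015], [0, 0, 0, 0, 0, 0, 0.015], [0, 0, 0, 0, 0, 0, 0.015], [0, 0, 0, 0, 0, 0, 0.015], [0, 0, 0, 0, 0, 0, 0.015], [0, 0, 0, 0, 0, 0, 0.015]]}}

```text
clock: 49.35
eef_pos: [0.4388, -0.2058, 0.245]
eef_rot: [0.099, 0.995, -0.002, 0.001]
contact_force: [3.6, -7.5, 7.3]
gripper_width: 0.0231
grip_force: 34.4
```

Emit:
{"api": "send_rows", "payload": {"increments": [[0, 0, 0, 0, 0, 0, 0.022], [0, 0, 0, 0, 0, 0, 0.024], [0, 0, 0, 0, 0, 0, 0.026], [0, 0, 0, 0, 0, 0, 0.03], [0, 0, 0, 0, 0, 0, 0.038], [0, 0, 0, 0, 0, 0, 0.05], [0, 0, 0, 0, 0, 0, 0.06], [0, 0, 0, 0, 0, 0, 0.06], [0, 0, 0, 0, 0, 0, 0.06], [0, 0, 0, 0, 0, 0, 0.06]]}}

```text
clock: 50.6
eef_pos: [0.438, -0.2035, 0.2434]
eef_rot: [0.1, 0.995, 0.0, 0.0]
contact_force: [-0.2, -0.2, -0.3]
gripper_width: 0.06
grip_force: 0.0
```

Emit:
{"api": "send_rows", "payload": {"increments": [[0, 0, -0.005, 0, 0, 0, 0.06], [0, 0, -0.01, 0, 0, 0, 0.06], [0, 0, -0.015, 0, 0, 0, 0.06], [0, 0, -0.02, 0, 0, 0, 0.06], [0, 0, -0.02, 0, 0, 0, 0.06], [0, 0, -0.02, 0, 0, 0, 0.06], [0, 0, -0.02, 0, 0, 0, 0.06], [0, 0, -0.01, 0, 0, 0, 0.06], [0, 0, 0, 0, 0, 0, 0.06], [0, 0, 0, 0, 0, 0, 0.06]]}}

```text
clock: 51.85
eef_pos: [0.4376, -0.2034, 0.3626]
eef_rot: [0.1, 0.995, 0.0, -0.001]
contact_force: [0.1, -0.4, 0.6]
gripper_width: 0.0599
grip_force: 0.0
```

Run:
```python
from h import *
from station import eyes
import pickle
now(); S0=pickle.load(open("f5.pkl","rb")); S=eyes.grab_frame("scene"); pickle.dump(S,open("f6.pkl","wb"))
# shift of dial/plunger region and of piston+anvil between gripped and released pictures
g=lambda f:cv2.cvtColor(f["color"],cv2.COLOR_RGB2GRAY).astype(np.float32)
for n,(a,b,c,d) in{"dial":(132,148,286,308),"tip":(148,160,288,308),"piston":(154,184,288,310)}.items():
    print(n,cv2.phaseCorrelate(g(S0)[a:b,c:d],g(S)[a:b,c:d]),np.abs(g(S0)[a:b,c:d]-g(S)[a:b,c:d]).mean())
```

```text
t 51.85 pos [ 437.6 -203.4  362.6] phi 168.57 zax [-1.3e-03  6.0e-04 -1.0e+00] F [ 0.1 -0.4  0.6] w 59.9 g 0.0
dial ((0.15114920777934948, 0.0014171278271941645), 0.906957579155763) 5.9176135
tip ((0.15947681019562587, 0.06579607202680915), 0.9379570593436559) 3.8458333
piston ((-0.043858654899471716, -0.08615519662881255), 0.9122508747710122) 1.9818182
```

```bash
python3 -c "
from station import arm
print(arm.job_done())"
```

```text
the job is handed in; nothing more can be done
None
```

The job is handed in. The piston stands on the anvil about 2.5 mm off its centre, and the gauge is back on its stop with the plunger pushed in an estimated 7 mm (worked out from the arm's height, not read off the dial).

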